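Hang the yellow mug on its stand

ROBOT

A 7-joint arm with a two-finger parallel gripper is mounted at the origin on the work surface. World frame = base frame: x ahead of the robot, y to its left, z up, the work surface at z = 0. Lengths are in mm, angles in degrees, forces in N, time in s.
With the tool pointing down it reaches from about 425 to 875 mm from the base axis. Payload 4.7 kg.
Tool frame: the origin (TCP) lies midway between the tips of the shut fingers; the grasp point (between the pads) lies 19 mm behind it; z points along the fingers, y is the line along which they close (so a half turn about z gives the same grasp; the last joint's range is limited). The gripper opens to 87 mm and grips with 3 to 60 N. Pads are 19 mm wide; open, the fingers measure 117 mm over their backs; the gripper's body (75 mm by 190 mm) begins 51 mm behind the grasp point.
Start: joints at [0.808, 18.392, -4.016, 83.108, 1.295, 78.541, -3.26], TCP at [650.02, -0.025, 222.587] pointing down, gripper open.
Joint ranges: [-163.93, 163.93], [-17.29, 119.83], [-79.2, 71.16], [3.27, 140.29], [-89.18, 269.18], [5.43, 117.66], [-154.24, 154.24]. Speed limits (degrees/s): [147.25, 147.25, 180, 180, 180, 180, 180].

INTERFACE

Orientations are given as a 3x3 rotation matrix whose columns are the frame's x, y, z axes.
In Python, from plant import state, snapshot, job_done, recognise gives the robot as it stands.
- The arm moves only by the tool arm_command, never from a script. Its argument "rows" is a list of rows, each an object with "hand": the finger opening in m, from 0 to 0.087; "dp": the shift along the tool's x, y, z in m, a list of three; "rot": the turn, a rotation vector about the tool's x, y, z in rad, a list of three. A call has 1 to 5 rows; each row is the pose to reach, as a shift and turn from the pose commanded when the call began, along the tool's axes at that moment; what a row does not reach only later rows make up. A row lasts 1/8 s, in which the tool goes at most 62.5 mm and 10.7 degrees, less where a joint would pass 70% of its speed; a pose out of reach is approached as far as the arm can. A call with a gripper value outside its range is refused whole. The fingers move at their own pace and stop on an object; "newtons" is the grip in N (left out, the last holds). Time passes only in rows, so rows that repeat a pose let the fingers close. It gives the time, the measured TCP pose, the force, the opening and the grip force at its end, in the units of the state.
- state(): the state, without advancing time (a new reading comes with each control period).
- snapshot(name): name is "scene" or "side" or "wrist"; returns a dict with "frame" (480x640x3 uint8, blue, green, red), "depth" (480x640 float32, mm along the optical axis (not along the pixel's ray), 0 where there is no reading), "vfov" (degrees; the focal length in pixels is half the picture's height over the tangent of half this angle, whatever the lens; pixels are square), "cx", "cy" (the principal point, pixels), "R" (3x3) and "t" (3): a world point X has camera coordinates R X + t; the wrist camera has in their place "hand_eye" (4x4, takes a point from camera to tool coordinates, whose origin is the TCP and whose axes are the flange's). Camera axes: x right, y down, z forward; pixel columns grow to the right and rows downward; lengths in mm; the calibration is good to about 2 mm. A picture is of the moment at which its call begins: read the wrist's pose just before it.
- job_done(): hands the job in; it is judged then, once.
Trained networks look in a picture, given as the dict that the camera call returned (one of the last four; its "shot" number tells which), for a name from the list of things; names that differ only in an ending like _2 or _b are one class to them, and where a whole thing is asked for, a point or a joint stands for the part that bears it (a point fixed in the world has none). Each returns a list of dicts, best first, with "confidence" (0 to 1); they miss things now and then, are a little off and sometimes report something else, mostly with a low value. They report only what shows in the picture. A call takes as long as a camera call. They do not tell look-alikes from the thing itself.
- recognise(picture, label): "position" ([x, y, z] in mm, in the coordinates of the camera as it stood for that picture, good to about 4 mm: the middle of the surface that is visible of it).
The state is a dict: "time_s": time; "q": joint angles; "qd": joint speeds; "joint_efforts": joint torques, N m; "position": TCP position; "eef_rot": TCP orientation; "wrist_force": force on the tool from outside, world axes, zero at the start; "ft_torque": the same for the moment, N m; "gripper_width": finger opening in mm; "gripper_force": force on a finger pad.
Only numpy, scipy, OpenCV 4.12 (cv2) and the standard library are available. Lean on these libraries where they do the work, as an engineer would, in place of code of your own. Each camera call takes 0.05 s, during which the arm holds its last target. There are 200 camera calls.

TASK

Take the yellow mug out of the carry box by its handle, stand it mouth down with its body wholly on the cork coaster and let go of it, because you cannot thread the handle while you are holding it. Then take the mug by its body and hang it by its handle on the peg of the mug stand, past the red ball, and leave it hanging there at rest. Leave the blue mug in the box and do not disturb the toys or the remote.

Things in the scene. Friction and masses are not known exactly. Their poses are not given: they have to be found in the camera images.
- mug: YELLOW mug to be hung, about 130 g, standing mouth down: body 62 mm across, 82 mm tall, flat closed top. Origin: centre of its underside (the mouth); z up. A rigid D-shaped handle sticks out along its -x, 10 mm wide along y: upright outer strap 58 to 66 mm from the mug's axis, 18 to 64 mm above the origin; top and bottom straps 8 mm thick.
- mug_loop (a point): Centre of the opening in the yellow mug's handle: 44.5 mm from the mug's axis (along the mug's -x), 41 mm above its origin. The opening is 27 mm wide (31 to 58 mm from the axis) by 30 mm high and goes through along the mug's y.
- mug_other: A BLUE mug of the same shape and size, in the other cell of the box; stays there. Origin and axes as for the yellow mug.
- caddy: Wooden box, fixed, 82 (x) x 158 (y) x 84 mm high; origin: centre of underside. Two open cells at y = +38 and -38 mm, 70 mm square, 6 mm floor. Either mug may be in either cell, its top 4 mm above the walls, 4 mm gap round it: fingers do not fit beside its body. Its handle sticks out on the box's -x side through a 24 mm slot open at the top, the outer strap 17 to 25 mm beyond the wall.
- coaster: Round cork coaster, fixed, 110 mm across, 6 mm thick. Origin: centre of its underside.
- stand: Wooden mug stand, fixed. Foot 120 x 110 x 14 mm, upright round post 18 mm across and 200 mm tall. One straight steel peg, 8 mm thick, leaves the post at height 170 mm along the stand's own +x and rises 12 degrees to a red ball 18 mm across at its end. Origin: foot of the post's axis, on the table.
- stand_ball (a point): Centre of the red ball at the end of the peg: 95 mm from the post's axis along the stand's +x, 190 mm above the table.
- ring_toy: Bystander: stacking-ring toy, 100 mm across, 142 mm tall with a thin red pole, loose. Origin: centre of its underside.
- remote: Bystander: black TV remote, 45 x 160 x 18 mm (long along its y), loose. Origin: centre of its underside.
- cabbage: Bystander: green toy cabbage, 70 mm across, 62 mm tall, loose. Origin: centre of its underside.
There are look-alikes about, which are no part of the job. What is shaped like the stand but purple is not meant.

How it is judged (in metres and radians):
On the way:
1. the yellow mug stands mouth down, its body wholly on the coaster, let go (horizontal distance between mug and coaster below 0.025 m and height (world z) of mug between 0.003 and 0.011 m and angle between mug's own z axis and vertical below 0.08 rad and contact force between the fingers and mug below 0.05 N and linear speed of mug below 0.03 m/s), for 0.2 s.
At the end, for the whole second after the job is handed in: The yellow mug hangs by its handle on the peg: the centre of the handle's opening is 8 to 92 mm along the stand's x, within 20 mm sideways, 145 to 195 mm above the table; the mug bears on the stand (over 0.4 N), is let go and at rest (under 0.05 m/s, 1 rad/s) (x of mug_loop in the frame of stand between 0.008 and 0.092 m and y of mug_loop in the frame of stand between -0.02 and 0.02 m and z of mug_loop in the frame of stand between 0.145 and 0.195 m and contact force between mug and stand above 0.4 N and contact force between the fingers and mug below 0.05 N and linear speed of mug below 0.05 m/s and angular speed of mug below 1 rad/s); the robot touches nothing.
It fails at once if the blue mug is moved by more than 20 mm (distance of mug_other from where it was at the start of the episode above 0.02 m).
It fails at once if the stacking toy is moved by more than 30 mm (distance of ring_toy from where it was at the start of the episode above 0.03 m).
It fails at once if the remote is moved by more than 30 mm (distance of remote from where it was at the start of the episode above 0.03 m).
It fails at once if the toy cabbage is moved by more than 30 mm (distance of cabbage from where it was at the start of the episode above 0.03 m).
It also fails if it takes over 72 s, if anything falls off the work surface, if the arm or the gripper's body presses on something with over 40 N, if the wrist force passes 120 N, or if a joint passes its speed limit or range.

## Working session

There is one attempt and no reset: what is moved stays moved. The work goes in short steps, Python scripts to look and compute and a tool call to move; the robot and the scene stay as the last step left them, time stands still between calls to the robot, and variables do not carry over. Pictures are saved under pics/ and viewed, at most 10 in all, crops included, and the job is handed in when it is done.

Besides the shell and the picture viewer there is one more tool, called after "Request:" as name(argument=value, ...) on one line, values as JSON. arm_command: Moves the arm, as the interface text tells. Its arguments: {"type":"object","properties":{"rows":{"type":"array"},"newtons":{"type":"number"}},"required":["rows"]}

```bash
mkdir -p pics; ls
cat > h.py <<'E'
import numpy as np, cv2
from plant import state, snapshot, job_done, recognise
def cam(s,st=None):
    f=240/np.tan(np.radians(s['vfov'])/2)
    if 'R' in s: R=np.array(s['R']);t=np.array(s['t']);return f,R.T,-R.T@t
    H=np.array(s['hand_eye']);Rt=np.array(st['eef_rot']);p=np.array(st['position'])
    return f,Rt@H[:3,:3],Rt@H[:3,3]+p
def cloud(s,st=None):
    f,A,b=cam(s,st);d=s['depth'];v,u=np.mgrid[:480,:640]
    P=np.stack([(u-s['cx'])/f*d,(v-s['cy'])/f*d,d],-1)@A.T+b
    P[d<=0]=np.nan
    return P
def w(s,p,st=None):
    f,A,b=cam(s,st);return A@np.array(p)+b
def px(s,X,st=None):
    f,A,b=cam(s,st);c=A.T@(np.array(X)-b);return np.round([s['cx']+f*c[0]/c[2],s['cy']+f*c[1]/c[2]])
E
python3 - <<'E'
from h import *
np.set_printoptions(precision=1,suppress=True)
print(state())
for n in ['scene','side']:
    s=snapshot(n);cv2.imwrite(f'pics/{n}0.png',s['frame'])
    print(n,s['vfov'],cam(s)[2])
    for l in ['mug','caddy','coaster','stand','stand_ball','ring_toy','remote','cabbage']:
        for r in recognise(s,l)[:4]:
            X=w(s,r['position']);print(l,round(r['confidence'],2),X,px(s,X))
E
```

```text
pics
{'time_s': 0.0, 'q': array([ 0.8, 18.4, -4. , 83.2,  1.3, 78.5, -3.3]), 'qd': array([-0.1,  0. , -0. ,  0.1, -0. , -0.1,  0. ]), 'joint_efforts': array([ -0. , -49.1,  -0.4, -31.3,  -0.1,   0. ,   0. ]), 'position': array([649.4,  -0.1, 221.4]), 'eef_rot': array([[-0.,  1., -0.],
       [ 1.,  0., -0.],
       [-0., -0., -1.]]), 'wrist_force': array([ 0. , -1. ,  0.7]), 'ft_torque': array([-0. , -0. ,  0.1]), 'gripper_force': 0.0, 'gripper_width': 86.85361628624152}
scene 55.47228633346981 [1273.4 -612.5  914.7]
mug 0.8 [594.1 179.5  91. ] [426. 217.]
caddy 0.58 [616.1 191.4  47.1] [432. 231.]
coaster 0.83 [474.7 -56.4   5.7] [333. 248.]
stand 0.74 [ 534.2 -350.9   10.8] [252. 303.]
stand 0.65 [ 560.6 -585.    13.4] [167. 354.]
stand_ball 0.79 [ 561.1 -587.8   15.1] [166. 354.]
stand_ball 0.77 [ 532.  -353.1   12.2] [251. 303.]
ring_toy 0.64 [792.1 -28.   40.8] [416. 305.]
remote 0.66 [809.7 179.9  14.6] [478. 282.]
remote 0.64 [ 533.6 -353.7   12.6] [251. 303.]
cabbage 0.63 [ 407.8 -270.4   42.2] [256. 254.]
side 45.31910121380929 [ 405.   838.7 1102.7]
mug 0.63 [575.5 184.1  86.4] [280. 371.]
caddy 0.82 [576.5 275.   70.2] [269. 414.]
coaster 0.95 [465.6 -49.6   2.8] [346. 318.]
stand 0.96 [ 545.4 -582.2    9.7] [346. 180.]
stand 0.66 [ 518.4 -342.1   12.2] [343. 232.]
stand_ball 0.97 [ 522.6 -342.4    8.6] [341. 233.]
stand_ball 0.69 [ 550.2 -577.3   10.1] [344. 180.]
stand_ball 0.62 [576.6 183.   82.8] [279. 371.]
ring_toy 0.56 [766.9   6.9  47. ] [218. 304.]
remote 0.75 [793.6 195.6  16.5] [182. 376.]
cabbage 0.9 [ 385.  -243.8   46.4] [388. 255.]
```

View pics/scene0.png

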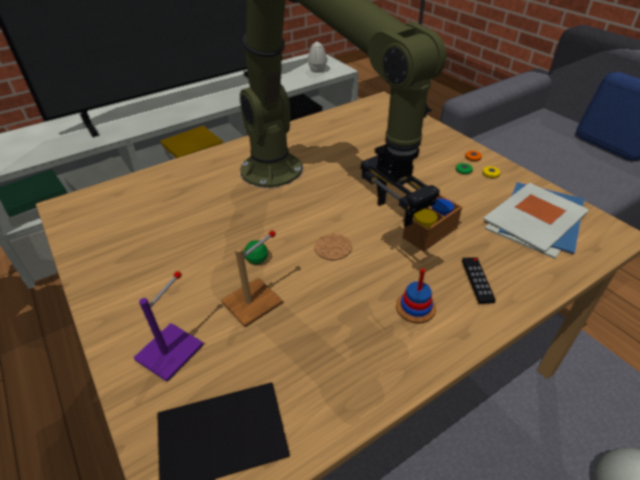

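View pics/side0.png

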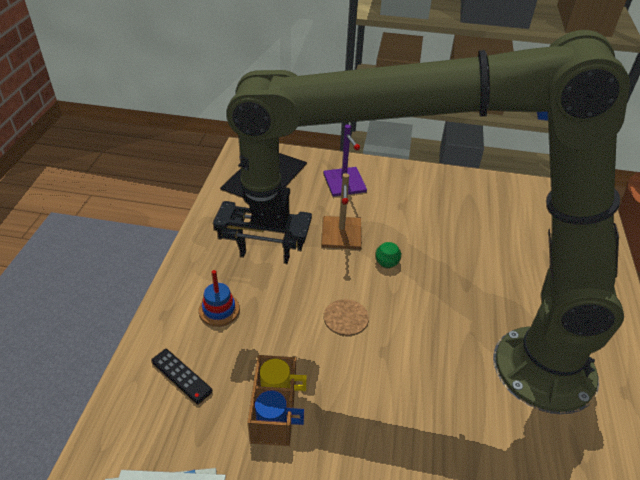

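The wooden stand is at scene (251,300) with its ball at (273,234); the look-alike is the purple stand at (167,350). In the side view the yellow mug is at (275,372) with its handle at (300,381), and the blue mug is at (270,405). The coaster is at (346,317). Next I'll measure these from depth.

Run:
```python
from h import *
np.set_printoptions(precision=1,suppress=True)
st=state()
for n in ['scene','side','wrist']:
    s=snapshot(n);P=cloud(s,st);h=cv2.cvtColor(s['frame'],cv2.COLOR_BGR2HSV).astype(int)
    if n=='wrist': cv2.imwrite('pics/wrist0.png',s['frame'])
    H,S,V=h[...,0],h[...,1],h[...,2]
    ok=~np.isnan(P[...,0])
    def rep(name,m):
        m=m&ok
        if m.sum()<3: print(n,name,m.sum());return
        Q=P[m];print(n,name,len(Q),np.median(Q,0),'lo',np.percentile(Q,3,axis=0),'hi',np.percentile(Q,97,axis=0))
    box=lambda x0,x1,y0,y1,z0,z1:(P[...,0]>x0)&(P[...,0]<x1)&(P[...,1]>y0)&(P[...,1]<y1)&(P[...,2]>z0)&(P[...,2]<z1)
    rep('table',box(450,560,60,110,-40,40))
    yel=(abs(H-27)<6)&(S>180)&box(450,700,80,330,30,130)
    rep('yel',yel);rep('yeltop',yel&box(550,700,80,330,83,110))
    blu=(abs(H-113)<10)&(S>150)&box(450,700,80,330,30,130)
    rep('blu',blu)
    rep('red',((H<6)|(H>174))&(S>150)&box(400,750,-500,-150,140,230))
    rep('post/peg',box(400,700,-480,-220,40,230))
    rep('posttop',box(400,700,-480,-220,192,215))
    rep('foot',box(400,700,-480,-220,9,22))
    m=box(400,700,-480,-220,40,230)
    if n!='wrist':
        Q=P[m]; 
        for z in range(60,215,15):
            q=Q[abs(Q[:,2]-z)<7]; 
            if len(q):print(z,len(q),np.median(q,0),q[:,0].min(),q[:,0].max(),q[:,1].min(),q[:,1].max())
        np.save(f'{n}.npy',P)
```

```text
scene table 400 [506.8  84.4  -0.8] lo [454.6  61.9  -4.3] hi [557.2 108.1   2.6]
scene yel 304 [590.3 183.5  86.4] lo [561.6 158.2  73.2] hi [615.3 220.   89.9]
scene yeltop 249 [588.9 185.2  86.9] lo [562.7 159.4  83.7] hi [614.2 213.3  89.9]
scene blu 217 [581.2 260.   86.9] lo [554.6 234.1  80.8] hi [605.1 287.4  89.9]
scene red 25 [ 517.8 -265.7  195.3] lo [ 512.3 -499.3  189. ] hi [ 522.6 -259.5  199.4]
scene post/peg 659 [ 526.2 -352.5  136.5] lo [ 402.4 -365.6   42.3] hi [ 534.  -248.9  199. ]
scene posttop 79 [ 522.2 -353.3  197. ] lo [ 509.9 -364.7  192.6] hi [ 534.4 -258.7  201.2]
scene foot 1433 [ 531.1 -350.8   13.5] lo [ 468.  -405.2   10.2] hi [ 578.3 -288.3   17.2]
60 59 [ 411.1 -273.7   56.8] 400.9851456611566 534.0407300273179 -365.68159947271056 -248.26299471233568
75 32 [ 531.5 -360.5   75.5] 519.8246167511948 536.3415299478629 -366.30035661247246 -349.8141310155543
90 24 [ 531.  -360.    91.3] 523.4485343049146 534.8055633632205 -365.46275603922527 -351.9716942965624
105 28 [ 530.4 -360.5  105.4] 523.781068508141 534.2269202122044 -366.5194719285557 -348.14695777
[... 1975 characters left out ...]
308702771 533.2226361693789 -359.1767870059422 -346.4574027297457
165 16 [ 527.3 -348.4  164.8] 517.0613949769015 533.9749232669615 -358.5869255762142 -345.9316493726361
180 66 [ 519.9 -330.5  180.8] 507.52916239879784 531.5033316886122 -360.23961881544994 -255.84894028259725
195 79 [ 517.9 -293.2  194.9] 503.41453565118036 533.2265928960281 -363.69345143759085 -253.0165828104847
wrist table 5432 [505.   85.3  -0.4] lo [453.3  61.3  -1.9] hi [556.7 108.6   1. ]
wrist yel 2392 [586.5 166.9  78.6] lo [525.9 157.6  31.8] hi [616.  181.9  88.7]
wrist yeltop 1070 [588.  164.9  87.5] lo [567.1 157.8  84.2] hi [608.9 170.   89.1]
wrist blu 0
wrist red 0
wrist post/peg 0
wrist posttop 0
wrist foot 0
```

View pics/wrist0.png

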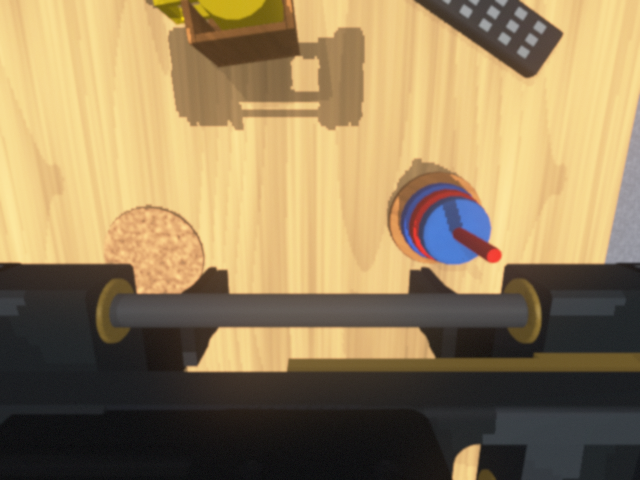

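Scene pictures agree: yellow mug axis ≈ (587,187), handle towards the robot, box yaw ≈ 7.6°. Post ≈ (526,-355), ball ≈ (513,-265), so the peg runs roughly along world +y. In the wrist view the coaster is at (155,255) and the yellow mug top at (225,10). Move the wrist camera over the mug for a close look.

Request:
arm_command(rows=[{"hand": 0.05, "dp": [0.04, 0, 0], "rot": [0, 0, -0.18]}, {"hand": 0.05, "dp": [0.08, 0, 0], "rot": [0, 0, -0.36]}, {"hand": 0.05, "dp": [0.12, -0.005, 0], "rot": [0, 0, -0.54]}, {"hand": 0.05, "dp": [0.15, -0.01, 0], "rot": [0, 0, -0.72]}, {"hand": 0.05, "dp": [0.175, -0.01, 0], "rot": [0, 0, -0.9]}])

```text
time_s: 1.68
position: [639.5, 176.8, 222.8]
eef_rot: [[-0.788, 0.616, 0.0], [0.616, 0.788, 0.0], [0.0, 0.0, -1.0]]
wrist_force: [0.3, -0.0, -0.7]
gripper_width: 51.6
gripper_force: 0.0
```

Request:
arm_command(rows=[{"hand": 0.05, "dp": [0, 0, 0], "rot": [0, 0, -0.18]}, {"hand": 0.05, "dp": [0, 0, 0], "rot": [0, 0, -0.36]}, {"hand": 0.05, "dp": [0, 0, 0], "rot": [0, 0, -0.54]}, {"hand": 0.05, "dp": [0, 0, 0], "rot": [0, 0, -0.7]}, {"hand": 0.05, "dp": [0, 0, 0], "rot": [0, 0, -0.8]}])

```text
time_s: 2.3
position: [640.1, 174.9, 222.5]
eef_rot: [[-0.991, -0.132, 0.0], [-0.132, 0.991, -0.0], [-0.0, -0.0, -1.0]]
wrist_force: [0.2, -0.7, 0.0]
gripper_width: 49.8
gripper_force: 0.0
```

```bash
cat > meas.py <<'E'
from h import *
np.set_printoptions(precision=1,suppress=True)
def masks(s,P):
    h=cv2.cvtColor(s['frame'],cv2.COLOR_BGR2HSV).astype(int)
    return h[...,0],h[...,1],h[...,2]
def box(P,x0,x1,y0,y1,z0,z1): return (P[...,0]>x0)&(P[...,0]<x1)&(P[...,1]>y0)&(P[...,1]<y1)&(P[...,2]>z0)&(P[...,2]<z1)
def circ(Q):
    (c,r)=cv2.minEnclosingCircle(Q[:,:2].astype(np.float32));return np.array(c),r
E
python3 - <<'E'
from meas import *
st=state();print(st['time_s'],st['position'],st['eef_rot'],st['q'])
s=snapshot('wrist');P=cloud(s,st);cv2.imwrite('pics/wrist1.png',s['frame']);H,S,V=masks(s,P)
yel=(abs(H-27)<7)&(S>150)
print('hand_eye',np.array(s['hand_eye']))
for n,b in [('top',box(P,550,640,130,250,84,95)),('handle',box(P,480,546,130,230,58,80))]:
    Q=P[yel&b];
    if len(Q):print(n,len(Q),np.median(Q,0),np.percentile(Q,2,axis=0),np.percentile(Q,98,axis=0),circ(Q))
q=P[yel&box(P,480,553,130,230,58,80)][:,:2]
if len(q)>20:print('PCA',cv2.fitLine(q.astype(np.float32),cv2.DIST_HUBER,0,.01,.01).ravel())
for n in ['scene','side']:
    s=snapshot(n);P=cloud(s);H,S,V=masks(s,P)
    m=box(P,380,560,-150,40,3,14);Q=P[m];print(n,'coaster',len(Q),np.median(Q,0),circ(Q[(abs(Q[:,:2]-np.median(Q[:,:2],0))<62).all(1)]))
E
```

```text
2.3 [640.1 174.9 222.5] [[-1.  -0.1  0. ]
 [-0.1  1.  -0. ]
 [-0.  -0.  -1. ]] [ -0.9  21.5 -22.1  80.4   8.   79.7  74.6]
hand_eye [[   0.    -1.    -0.2   66.2]
 [   1.    -0.     0.    -0.8]
 [  -0.    -0.2    1.  -161.9]
 [   0.     0.     0.     1. ]]
top 4529 [586.  187.8  87.7] [559.2 160.5  86.2] [614.1 215.5  89.1] (array([586.9, 187.9]), 30.951269149780273)
handle 372 [534.3 179.5  69.6] [522.9 174.1  68.1] [545.6 185.6  71. ] (array([534.5, 180.4]), 12.924360275268555)
PCA [  1.    0.2 537.7 180.1]
scene coaster 731 [469.1 -55.2   5.5] (array([469.9, -54. ]), 78.28286743164062)
side coaster 1182 [466.3 -48.6   5.3] (array([465.8, -44.2]), 81.6083755493164)
```

View pics/wrist1.png

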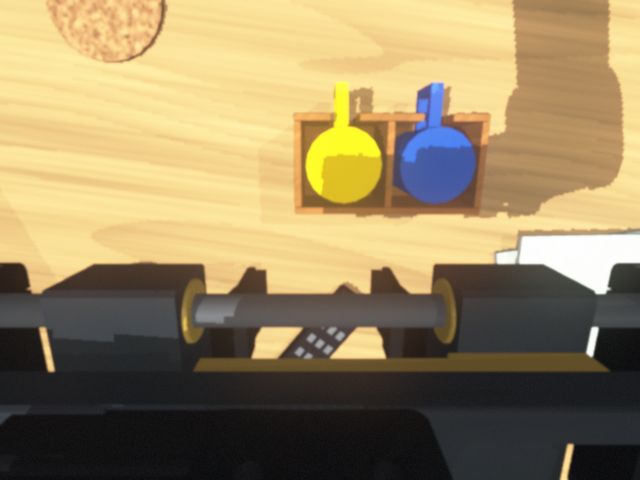

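Wrist picture: yellow mug top at (343,165) with its handle straight up to (343,85); blue mug at (437,165); coaster edge at (105,30). The mug circle fits at (587,188) with r=31 mm, which matches, and the handle strap is at about (525,178.5). Go in.

Request:
arm_command(rows=[{"hand": 0.04, "dp": [0.057, 0.01, 0], "rot": [0, 0, 0]}, {"hand": 0.04, "dp": [0.114, 0.019, 0], "rot": [0, 0, 0]}, {"hand": 0.04, "dp": [0.114, 0.019, 0.04], "rot": [0, 0, 0]}, {"hand": 0.04, "dp": [0.114, 0.019, 0.08], "rot": [0, 0, 0]}, {"hand": 0.04, "dp": [0.114, 0.019, 0.11], "rot": [0, 0, 0]}])

```text
time_s: 3.08
position: [523.9, 178.8, 111.3]
eef_rot: [[-0.992, -0.127, -0.0], [-0.127, 0.992, -0.001], [0.0, -0.001, -1.0]]
wrist_force: [1.0, -0.0, -0.2]
gripper_width: 40.1
gripper_force: 0.0
```

Run:
```python
from meas import *
st=state();print(st['position'],st['gripper_width'],st['wrist_force'])
s=snapshot('wrist');P=cloud(s,st);H,S,V=masks(s,P)
yel=(abs(H-27)<7)&(S>150);Q=P[yel&box(P,480,546,130,230,50,80)]
if len(Q):print(len(Q),np.median(Q,0),np.percentile(Q,2,axis=0),np.percentile(Q,98,axis=0))
```

```text
[523.9 178.8 111.3] 40.093592372004395 [ 1.  -0.  -0.2]
737 [530.3 179.   69.5] [521.1 173.4  52.5] [543.8 185.   70.9]
```

Request:
arm_command(rows=[{"hand": 0.04, "dp": [0, 0, 0.035], "rot": [0, 0, 0]}, {"hand": 0.04, "dp": [0, 0, 0.06], "rot": [0, 0, 0]}, {"hand": 0.04, "dp": [0, 0, 0.077], "rot": [0, 0, 0]}, {"hand": 0.04, "dp": [0, 0, 0.077], "rot": [0, 0, 0]}, {"hand": 0.0, "dp": [0, 0, 0.077], "rot": [0, 0, 0]}], newtons=50)

```text
time_s: 3.75
position: [525.5, 179.5, 36.7]
eef_rot: [[-0.992, -0.129, 0.002], [-0.129, 0.992, 0.001], [-0.002, 0.0, -1.0]]
wrist_force: [0.2, 0.1, -0.4]
gripper_width: 35.5
gripper_force: 0.0
```

Request:
arm_command(rows=[{"hand": 0.0, "dp": [0, 0, 0], "rot": [0, 0, 0]}, {"hand": 0.0, "dp": [0, 0, 0], "rot": [0, 0, 0]}, {"hand": 0.0, "dp": [0, 0, 0], "rot": [0, 0, 0]}, {"hand": 0.0, "dp": [0, 0, 0], "rot": [0, 0, 0]}, {"hand": 0.0, "dp": [0, 0, 0], "rot": [0, 0, 0]}], newtons=50)

```text
time_s: 4.38
position: [524.7, 179.2, 35.9]
eef_rot: [[-0.992, -0.129, 0.001], [-0.129, 0.992, 0.0], [-0.001, -0.0, -1.0]]
wrist_force: [-1.5, -0.8, 2.4]
gripper_width: 9.4
gripper_force: 50.0
```

Gripped (9.4 mm for a 10 mm strap). Lift out.

Request:
arm_command(rows=[{"hand": 0.0, "dp": [0, 0, -0.01], "rot": [0, 0, 0]}, {"hand": 0.0, "dp": [0, 0, -0.025], "rot": [0, 0, 0]}, {"hand": 0.0, "dp": [0, 0, -0.045], "rot": [0, 0, 0]}, {"hand": 0.0, "dp": [0, 0, -0.065], "rot": [0, 0, 0]}, {"hand": 0.0, "dp": [0, 0, -0.085], "rot": [0, 0, 0]}])

```text
time_s: 5.0
position: [524.6, 179.2, 122.1]
eef_rot: [[-0.992, -0.129, 0.001], [-0.129, 0.992, 0.0], [-0.001, 0.0, -1.0]]
wrist_force: [-0.4, -1.0, -1.2]
gripper_width: 9.5
gripper_force: 49.9
```

Request:
arm_command(rows=[{"hand": 0.0, "dp": [0, 0, -0.02], "rot": [0, 0, 0]}, {"hand": 0.0, "dp": [0, 0, -0.035], "rot": [0, 0, 0]}, {"hand": 0.0, "dp": [0, 0, -0.04], "rot": [0, 0, 0]}, {"hand": 0.0, "dp": [0, 0, -0.04], "rot": [0, 0, 0]}, {"hand": 0.0, "dp": [0, 0, -0.04], "rot": [0, 0, 0]}])

```text
time_s: 5.62
position: [524.0, 178.9, 159.7]
eef_rot: [[-0.992, -0.129, -0.001], [-0.129, 0.992, -0.0], [0.001, -0.0, -1.0]]
wrist_force: [0.3, -0.2, -2.0]
gripper_width: 9.3
gripper_force: 49.9
```

Run:
```python
from meas import *
st=state();print(st['time_s'],st['position'],st['gripper_width'],st['wrist_force'])
# coaster by wrist and statics, by cork vs table height plane
for n in ['scene','side','wrist']:
    s=snapshot(n);P=cloud(s,st);H,S,V=masks(s,P)
    yel=(abs(H-27)<7)&(S>150);Q=P[yel&box(P,500,720,100,300,150,240)]
    if len(Q)>30:
        zt=np.percentile(Q[:,2],90);T=Q[Q[:,2]>zt-25];c,r=circ(T[(T[:,0]>548)])
        print(n,'mug',len(Q),'ztop',zt,c,r)
        B=T[T[:,0]>555]; C=np.c_[B[:,:2],np.ones(len(B))];k=np.linalg.lstsq(C,B[:,2],rcond=None)[0];print('slopes',k[:2]*57.3)
    for r in recognise(s,'coaster')[:2]: print(n,'coaster',r['confidence'],w(s,r['position'],st),px(s,w(s,r['position'],st),st))
    Q=P[box(P,405,535,-115,10,3,12)]
    if n!='wrist' and len(Q): print('coast',len(Q),(np.percentile(Q,2,axis=0)+np.percentile(Q,98,axis=0))/2,np.percentile(Q,98,axis=0)-np.percentile(Q,2,axis=0),Q.mean(0))
cv2.imwrite('pics/w2.png',s['frame'])
```

```text
5.625 [524.  178.9 159.7] 9.320904138953697 [ 0.3 -0.2 -2. ]
scene mug 736 ztop 211.13093517477512 [583.5 183. ] 35.505096435546875
slopes [-8.5  9.8]
scene coaster 0.66 [472.4 -56.5   5.1] [332. 247.]
coast 696 [468.7 -53.2   5.9] [101.1  99.1   5.7] [469.1 -53.6   5.5]
side mug 997 ztop 212.25650148540427 [572.  212.9] 60.358280181884766
slopes [-0.3 -9.3]
side coaster 0.7 [461.9 -50.6   1.8] [348. 318.]
coast 1022 [464.6 -50.7   6.4] [ 94.5 102.    6.5] [465.7 -50.3   5.7]
wrist mug 1185 ztop 194.13349176079257 [0. 0.] 0.0
slopes [0. 0.]
wrist coaster 0.84 [466.1 -48.3   5.5] [ 60. 121.]
```

View pics/w2.png

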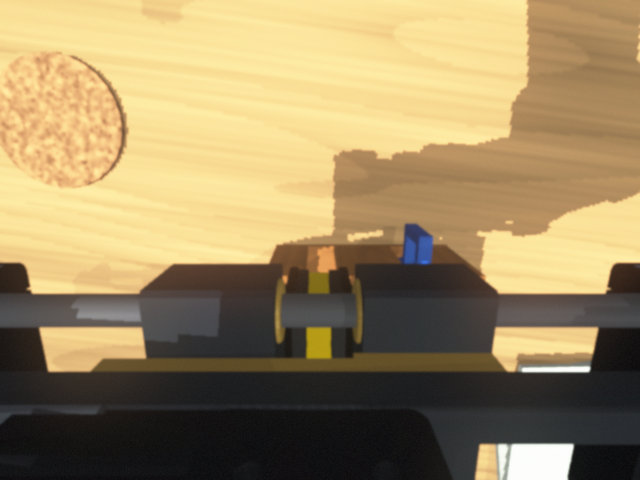

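The mug hangs straight in the grip. The wrist view shows the coaster at (62,120), about (466,-50) mm. With the handle towards the robot the tool would be too close in, so I turn the mug about 87° and place it with the handle towards +y.

Request:
arm_command(rows=[{"hand": 0.0, "dp": [0.018, -0.031, 0], "rot": [0, 0, 0.15]}, {"hand": 0.0, "dp": [0.036, -0.063, 0], "rot": [0, 0, 0.3]}, {"hand": 0.0, "dp": [0.054, -0.095, 0], "rot": [0, 0, 0.45]}, {"hand": 0.0, "dp": [0.072, -0.127, 0], "rot": [0, 0, 0.6]}, {"hand": 0.0, "dp": [0.089, -0.158, 0], "rot": [0, 0, 0.75]}])

```text
time_s: 6.55
position: [456.1, 9.8, 160.6]
eef_rot: [[-0.81, 0.586, 0.0], [0.586, 0.81, -0.0], [-0.0, 0.0, -1.0]]
wrist_force: [0.0, 0.0, -1.3]
gripper_width: 9.6
gripper_force: 49.9
```

Request:
arm_command(rows=[{"hand": 0.0, "dp": [0, 0, 0.01], "rot": [0, 0, 0.16]}, {"hand": 0.0, "dp": [0, 0, 0.025], "rot": [0, 0, 0.32]}, {"hand": 0.0, "dp": [0, 0, 0.04], "rot": [0, 0, 0.48]}, {"hand": 0.0, "dp": [0, 0, 0.055], "rot": [0, 0, 0.64]}, {"hand": 0.0, "dp": [0, 0, 0.07], "rot": [0, 0, 0.77]}])

```text
time_s: 7.18
position: [456.7, 11.0, 90.2]
eef_rot: [[-0.175, 0.985, 0.0], [0.985, 0.175, -0.0], [-0.0, 0.0, -1.0]]
wrist_force: [-0.6, -0.8, -1.4]
gripper_width: 9.2
gripper_force: 49.9
```

Run:
```python
from meas import *
st=state();print(st['time_s'],st['position'],st['eef_rot'],st['q'],st['gripper_width'],st['wrist_force'])
for n in ['scene','side']:
    s=snapshot(n);P=cloud(s,st);H,S,V=masks(s,P)
    yel=(abs(H-27)<7)&(S>150);Q=P[yel&box(P,400,560,-150,60,0,200)]
    if len(Q)>30: print(n,'mug',len(Q),np.median(Q,0),np.percentile(Q,2,axis=0),np.percentile(Q,98,axis=0))
cv2.imwrite('pics/s3.png',s['frame'][200:400,240:480].repeat(3,0).repeat(3,1))
```

```text
7.175 [456.7  11.   90.2] [[-0.2  1.   0. ]
 [ 1.   0.2 -0. ]
 [-0.   0.  -1. ]] [ 10.5   2.1 -15.4 118.2   0.6  59.8   4.8] 9.247200618347698 [-0.6 -0.8 -1.4]
scene mug 819 [483.2 -58.1 121.3] [445.  -81.5  62.6] [500.    4.2 144.2]
side mug 171 [456.6  13.  118.5] [426.2 -28.1  60.6] [490.   52.1 190.4]
```

View pics/s3.png

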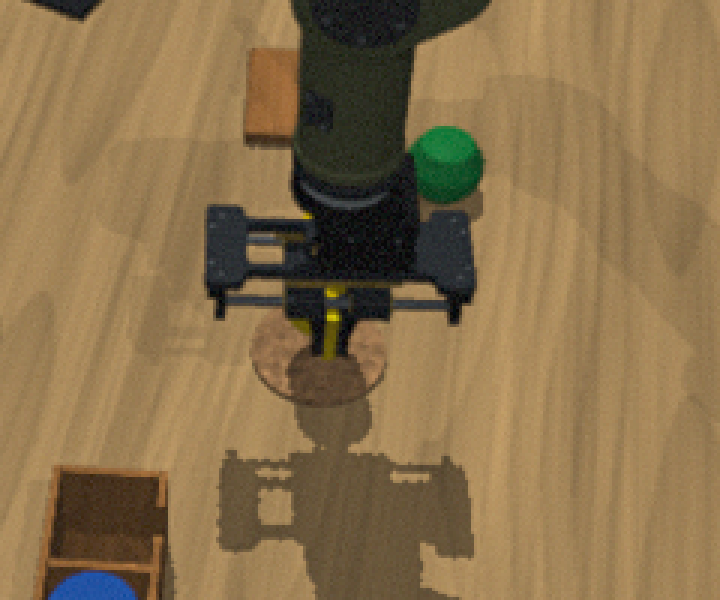

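The side view shows the mug over the coaster (330,350 in the crop) with its handle towards the camera. The implied mug axis is (468,-50). Lower it.

Request:
arm_command(rows=[{"hand": 0.0, "dp": [0, 0, 0.015], "rot": [0, 0, 0]}, {"hand": 0.0, "dp": [0, 0, 0.03], "rot": [0, 0, 0]}, {"hand": 0.0, "dp": [0, 0, 0.043], "rot": [0, 0, 0]}, {"hand": 0.0, "dp": [0, 0, 0.05], "rot": [0, 0, 0]}, {"hand": 0.0, "dp": [0, 0, 0.052], "rot": [0, 0, 0]}])

```text
time_s: 7.9
position: [456.3, 11.0, 38.0]
eef_rot: [[-0.179, 0.984, -0.001], [0.984, 0.179, 0.0], [0.0, -0.001, -1.0]]
wrist_force: [-0.5, 0.4, -0.8]
gripper_width: 9.3
gripper_force: 49.9
```

Request:
arm_command(rows=[{"hand": 0.0, "dp": [0, 0, 0.001], "rot": [0, 0, 0]}, {"hand": 0.0, "dp": [0, 0, 0.001], "rot": [0, 0, 0]}, {"hand": 0.0, "dp": [0, 0, 0.002], "rot": [0, 0, 0]}, {"hand": 0.0, "dp": [0, 0, 0.002], "rot": [0, 0, 0]}])

```text
time_s: 8.4
position: [456.7, 11.0, 36.7]
eef_rot: [[-0.179, 0.984, 0.0], [0.984, 0.179, -0.0], [-0.0, 0.0, -1.0]]
wrist_force: [-0.5, 0.0, -1.1]
gripper_width: 9.1
gripper_force: 49.9
```

Request:
arm_command(rows=[{"hand": 0.0, "dp": [0, 0, 0.0005], "rot": [0, 0, 0]}, {"hand": 0.0, "dp": [0, 0, 0.001], "rot": [0, 0, 0]}, {"hand": 0.0, "dp": [0, 0, 0.001], "rot": [0, 0, 0]}])

```text
time_s: 8.78
position: [456.9, 11.1, 35.9]
eef_rot: [[-0.179, 0.984, 0.0], [0.984, 0.179, 0.0], [-0.0, 0.0, -1.0]]
wrist_force: [-0.9, 0.3, 2.8]
gripper_width: 9.2
gripper_force: 49.9
```

Request:
arm_command(rows=[{"hand": 0.035, "dp": [0, 0, 0], "rot": [0, 0, 0]}, {"hand": 0.035, "dp": [0, 0, 0], "rot": [0, 0, 0]}, {"hand": 0.035, "dp": [0, 0, 0], "rot": [0, 0, 0]}, {"hand": 0.035, "dp": [0, 0, 0], "rot": [0, 0, 0]}, {"hand": 0.035, "dp": [0, 0, 0], "rot": [0, 0, 0]}])

```text
time_s: 9.4
position: [456.6, 10.9, 35.5]
eef_rot: [[-0.179, 0.984, 0.0], [0.984, 0.179, -0.0], [-0.0, -0.0, -1.0]]
wrist_force: [1.0, 1.2, 0.5]
gripper_width: 34.6
gripper_force: 0.0
```

Request:
arm_command(rows=[{"hand": 0.035, "dp": [0, 0, -0.02], "rot": [0, 0, 0]}, {"hand": 0.035, "dp": [0, 0, -0.05], "rot": [0, 0, 0]}, {"hand": 0.035, "dp": [0, 0, -0.09], "rot": [0, 0, 0]}, {"hand": 0.035, "dp": [0, 0, -0.13], "rot": [0, 0, 0]}, {"hand": 0.035, "dp": [0, 0, -0.16], "rot": [0, 0, 0]}])

```text
time_s: 10.02
position: [457.0, 11.0, 197.5]
eef_rot: [[-0.179, 0.984, 0.002], [0.984, 0.179, -0.0], [-0.001, 0.002, -1.0]]
wrist_force: [0.4, 0.0, -0.3]
gripper_width: 35.0
gripper_force: 0.0
```

Request:
arm_command(rows=[{"hand": 0.087, "dp": [-0.05, 0, -0.01], "rot": [0, 0, 0]}, {"hand": 0.087, "dp": [-0.1, 0, -0.02], "rot": [0, 0, 0]}, {"hand": 0.087, "dp": [-0.14, 0, -0.02], "rot": [0, 0, 0]}, {"hand": 0.087, "dp": [-0.14, 0, -0.02], "rot": [0, 0, 0]}])

```text
time_s: 10.52
position: [481.4, -130.5, 215.4]
eef_rot: [[-0.173, 0.985, -0.0], [0.985, 0.173, -0.001], [-0.001, -0.0, -1.0]]
wrist_force: [0.5, 0.4, 0.9]
gripper_width: 67.1
gripper_force: 0.0
```

Run:
```python
from meas import *
st=state();print(st['time_s'],st['position'],st['eef_rot'],st['q'],st['gripper_width'],st['wrist_force'])
for n in ['wrist','scene','side']:
    s=snapshot(n);P=cloud(s,st);H,S,V=masks(s,P)
    yel=(abs(H-27)<7)&(S>150);y=yel&box(P,400,560,-150,60,40,110)
    T=P[y&box(P,400,560,-150,-15,84,100)]
    if len(T)>30: print(n,'top',len(T),np.median(T,0),circ(T[(abs(T[:,:2]-np.median(T[:,:2],0))<36).all(1)]))
    T=P[y&box(P,400,560,-15,60,60,80)]
    if len(T)>5: print(n,'handle',len(T),np.median(T,0),np.percentile(T,2,axis=0),np.percentile(T,98,axis=0))
    if n=='wrist': cv2.imwrite('pics/w4.png',s['frame'])
    Q=P[((H<6)|(H>174))&(S>150)&box(P,450,580,-320,-220,170,215)]
    if len(Q)>4: c=Q.mean(0); v=c-cam(s,st)[2]; print(n,'ball',len(Q),c,'centre',c+6*v/np.linalg.norm(v))
    if n!='wrist':
      pg=box(P,490,540,-345,-275,160,205)
      Q=P[pg]; 
      if len(Q)>10:
        print('peg',len(Q),cv2.fitLine(Q.astype(np.float32),cv2.DIST_HUBER,0,.01,.01).ravel())
      Q=P[box(P,500,555,-385,-330,30,150)];c=np.median(Q,0);v=c-cam(s,st)[2];v[2]=0;print('post',len(Q),(Q[:,:2].min(0)+Q[:,:2].max(0))/2,c+7.5*v/np.linalg.norm(v))
```

```text
10.525 [ 481.4 -130.5  215.4] [[-0.2  1.  -0. ]
 [ 1.   0.2 -0. ]
 [-0.  -0.  -1. ]] [ 18.4   0.5  -6.3 104.5   0.1  75.   22. ] 67.06399548932929 [0.5 0.4 0.9]
wrist top 5129 [469.7 -49.4  87.6] (array([469.7, -50.1]), 30.849130630493164)
wrist handle 530 [460.   -0.1  69.7] [453.8 -14.4  68.1] [466.3  13.7  71.1]
scene top 255 [470.7 -52.2  87.3] (array([468.7, -53.5]), 33.73993682861328)
scene handle 31 [460.7   3.4  68.1] [450.   -8.1  62.4] [465.6  13.7  72.5]
scene ball 20 [ 516.2 -264.6  194.7] centre [ 512.1 -262.8  190.8]
peg 99 [  -0.1    1.     0.2  520.4 -310.1  182.2]
post 250 [ 527.3 -357.6] [ 524.2 -357.7   92.5]
side top 397 [468.6 -48.7  87.1] (array([470.1, -49.5]), 33.0883674621582)
side handle 56 [459.    3.4  69.2] [451.6 -13.8  61.6] [465.8  16.   73. ]
post 107 [ 524.9 -353.6] [ 525.2 -358.1   61.4]
```

View pics/w4.png

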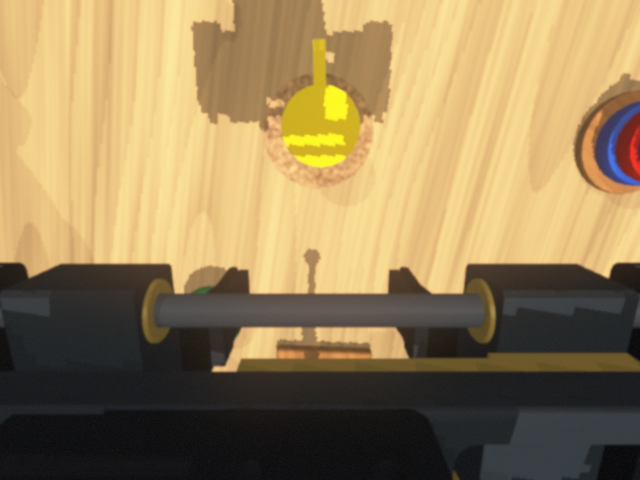

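Wrist picture: the mug stands on the coaster, top at (320,125), handle at (319,55), let go. The mug axis is (469.7,-50) and the handle direction is 101°. Now over the body.

Request:
arm_command(rows=[{"hand": 0.087, "dp": [0.035, 0.001, 0.02], "rot": [0, 0, 0]}, {"hand": 0.087, "dp": [0.065, 0.002, 0.045], "rot": [0, 0, 0]}, {"hand": 0.087, "dp": [0.08, 0.002, 0.07], "rot": [0, 0, 0]}, {"hand": 0.087, "dp": [0.08, 0.002, 0.09], "rot": [0, 0, 0]}, {"hand": 0.087, "dp": [0.08, 0.002, 0.09], "rot": [0, 0, 0]}])

```text
time_s: 11.3
position: [467.8, -46.0, 124.3]
eef_rot: [[-0.182, 0.983, -0.003], [0.983, 0.182, 0.0], [0.001, -0.003, -1.0]]
wrist_force: [-0.1, -0.8, 0.4]
gripper_width: 86.8
gripper_force: 0.0
```

Run:
```python
from meas import *
for i in range(3):
    st=state();snapshot('side');print(st['position'],st['gripper_width'])
d=np.array([469.7,-50,41])-st['position'];print('tool delta',st['eef_rot'].T@d)
```

```text
[467.8 -46.  124.3] 86.7518016058078
[468.9 -46.6 125.5] 87.12142484060959
[469.6 -47.  126.2] 87.24810917843196
tool delta [-2.9 -0.5 85.2]
```

Request:
arm_command(rows=[{"hand": 0.087, "dp": [-0.003, 0, 0.02], "rot": [0, 0, 0]}, {"hand": 0.087, "dp": [-0.003, 0, 0.045], "rot": [0, 0, 0]}, {"hand": 0.087, "dp": [-0.003, 0, 0.068], "rot": [0, 0, 0]}, {"hand": 0.087, "dp": [-0.003, 0, 0.085], "rot": [0, 0, 0]}, {"hand": 0.087, "dp": [-0.003, 0, 0.085], "rot": [0, 0, 0]}], newtons=30)

```text
time_s: 12.08
position: [469.3, -50.6, 40.0]
eef_rot: [[-0.179, 0.984, -0.002], [0.984, 0.179, 0.0], [0.0, -0.001, -1.0]]
wrist_force: [-0.7, 0.2, 0.7]
gripper_width: 86.9
gripper_force: 0.0
```

Request:
arm_command(rows=[{"hand": 0.03, "dp": [0, 0, 0], "rot": [0, 0, 0]}, {"hand": 0.03, "dp": [0, 0, 0], "rot": [0, 0, 0]}, {"hand": 0.03, "dp": [0, 0, 0], "rot": [0, 0, 0]}, {"hand": 0.03, "dp": [0, 0, 0], "rot": [0, 0, 0]}, {"hand": 0.03, "dp": [0, 0, 0], "rot": [0, 0, 0]}], newtons=30)

```text
time_s: 12.7
position: [470.2, -50.7, 41.1]
eef_rot: [[-0.179, 0.984, 0.001], [0.984, 0.179, -0.0], [-0.0, 0.001, -1.0]]
wrist_force: [-1.6, 0.1, 4.9]
gripper_width: 62.6
gripper_force: 30.0
```

Run:
```python
from meas import *
for i in range(3):
    st=state();snapshot('side');print(st['time_s'],st['position'],st['gripper_width'],st['gripper_force'],st['wrist_force'])
```

```text
12.7 [470.2 -50.7  41.1] 62.55603921972307 30.000515853316756 [-1.6  0.1  4.9]
12.75 [470.2 -50.8  41.1] 62.17404031897992 30.000454795954283 [-1.  -0.9  5.2]
12.8 [470.2 -50.8  41.1] 62.34241215097409 30.000543534988537 [-1.9  0.7  4.3]
```

Gripped at 62 mm. Peg direction is (-0.133,0.991) from the post at (525,-357); the ball is at (512.5,-264,190), which gives 94 mm against 95 expected. Lift and turn by -1.524 rad so the mug's y axis lies along the peg.

Request:
arm_command(rows=[{"hand": 0.03, "dp": [0, 0, -0.015], "rot": [0, 0, 0]}, {"hand": 0.03, "dp": [0, 0, -0.04], "rot": [0, 0, -0.15]}, {"hand": 0.03, "dp": [0, 0, -0.075], "rot": [0, 0, -0.3]}, {"hand": 0.03, "dp": [0, 0, -0.11], "rot": [0, 0, -0.45]}, {"hand": 0.03, "dp": [0, 0, -0.143], "rot": [0, 0, -0.6]}])

```text
time_s: 13.48
position: [469.8, -50.5, 185.3]
eef_rot: [[-0.707, 0.707, 0.001], [0.707, 0.707, -0.0], [-0.001, 0.001, -1.0]]
wrist_force: [0.7, -0.5, -1.1]
gripper_width: 62.4
gripper_force: 30.0
```

Request:
arm_command(rows=[{"hand": 0.03, "dp": [0, 0, 0], "rot": [0, 0, -0.18]}, {"hand": 0.03, "dp": [0, 0, 0], "rot": [0, 0, -0.36]}, {"hand": 0.03, "dp": [0, 0, 0], "rot": [0, 0, -0.54]}, {"hand": 0.03, "dp": [0, 0, 0], "rot": [0, 0, -0.72]}, {"hand": 0.03, "dp": [0, 0, 0], "rot": [0, 0, -0.9]}])

```text
time_s: 14.1
position: [469.7, -50.5, 184.0]
eef_rot: [[-0.993, -0.115, 0.0], [-0.115, 0.993, 0.0], [-0.0, 0.0, -1.0]]
wrist_force: [-0.0, -0.1, -0.9]
gripper_width: 62.5
gripper_force: 30.0
```

Request:
arm_command(rows=[{"hand": 0.03, "dp": [0, 0, 0], "rot": [0, 0, -0.024]}, {"hand": 0.03, "dp": [0, 0, 0], "rot": [0, 0, -0.024]}, {"hand": 0.03, "dp": [0, 0, 0], "rot": [0, 0, -0.024]}])

```text
time_s: 14.48
position: [469.9, -50.6, 183.7]
eef_rot: [[-0.991, -0.131, 0.0], [-0.131, 0.991, -0.0], [-0.0, -0.0, -1.0]]
wrist_force: [-0.1, 0.2, -1.3]
gripper_width: 62.2
gripper_force: 30.0
```

```bash
cat > peg.py <<'E'
from meas import *
post=np.array([525,-357.]);p=np.array([-.133,.991]);xt=np.array([-.991,-.133])
def tgt(t,lz,off=45.2,dz=6): # TCP for loop at t along peg, height lz
    l=post+t*p; return np.r_[l-off*xt,lz-dz]
def go(t,lz):
    S=[]
    for i in range(2): st=state();snapshot('side');S.append(st['position'])
    R=st['eef_rot'];pos=np.mean(S,0);print(st['time_s'],pos,st['gripper_width'],st['gripper_force'],st['wrist_force'],st['q']);print('yaw x_t',np.degrees(np.arctan2(R[1,0],R[0,0]))%360)
    print('target',tgt(t,lz),'tool delta',R.T@(tgt(t,lz)-pos))
E
python3 -c "
from peg import *
go(150,190)"
```

```text
14.525 [469.8 -50.6 183.6] 62.508754734373795 29.999977160186972 [ 0.7  0.1 -1.3] [ 14.6  -1.4 -11.5 110.1  -0.3  71.2 100.8]
yaw x_t 187.56111104770164
target [ 549.8 -202.3  184. ] tool delta [ -59.3 -160.9   -0.3]
```

Request:
arm_command(rows=[{"hand": 0.03, "dp": [-0.015, -0.035, 0], "rot": [0, 0, 0]}, {"hand": 0.03, "dp": [-0.035, -0.08, 0], "rot": [0, 0, 0]}, {"hand": 0.03, "dp": [-0.05, -0.125, 0], "rot": [0, 0, 0]}, {"hand": 0.03, "dp": [-0.059, -0.155, 0], "rot": [0, 0, 0]}, {"hand": 0.03, "dp": [-0.059, -0.161, 0], "rot": [0, 0, 0]}])

```text
time_s: 15.2
position: [549.7, -205.0, 183.0]
eef_rot: [[-0.992, -0.129, -0.001], [-0.129, 0.992, -0.001], [0.001, -0.0, -1.0]]
wrist_force: [-0.0, -0.2, -0.2]
gripper_width: 62.3
gripper_force: 30.0
```

Run:
```python
from peg import *
st=state()
for n in ['wrist','side']:
    s=snapshot(n);P=cloud(s,st);H,S,V=masks(s,P);f=s['frame'].copy()
    if n=='wrist':
        Q=P[((H<6)|(H>174))&(S>150)&box(P,450,580,-320,-220,150,230)]
        if len(Q)>4: c=Q.mean(0); v=c-cam(s,st)[2]; print(n,'ball',len(Q),c,'centre',c+5*v/np.linalg.norm(v))
        A=f
    T=P[(abs(H-27)<7)&(S>150)&box(P,450,600,-300,-100,100,240)]
    if len(T): print(n,'yel',len(T),np.median(T,0),np.percentile(T,2,axis=0),np.percentile(T,98,axis=0))
B=cv2.resize(f[120:300,260:430],(510,540),interpolation=cv2.INTER_CUBIC)
s=snapshot('scene');C=cv2.resize(s['frame'][170:340,200:400],(500,425))
cv2.imwrite('pics/m5.png',cv2.resize(np.hstack([cv2.resize(A,(560,420)),cv2.resize(B,(400,420)),cv2.resize(C,(500,420))]),(800,230)))
go(120,190)
```

```text
wrist ball 1163 [ 511.8 -261.5  196.5] centre [ 512.7 -263.   191.8]
wrist yel 15322 [ 527.3 -210.2  229. ] [ 488.2 -232.4  168.5] [ 558.7 -178.6  230.5]
side yel 488 [ 530.3 -187.5  174.4] [ 483.9 -233.3  149.4] [ 573.3 -164.8  229.6]
15.4 [ 549.5 -201.2  183.4] 62.33595856003378 30.000061194004957 [-0.6  0.7 -0.6] [ 21.5  11.9  -4.6  95.7   1.   72.5 114.4]
yaw x_t 187.70237127534102
target [ 553.8 -232.1  184. ] tool delta [ -0.1 -31.2  -0.6]
```

View pics/m5.png

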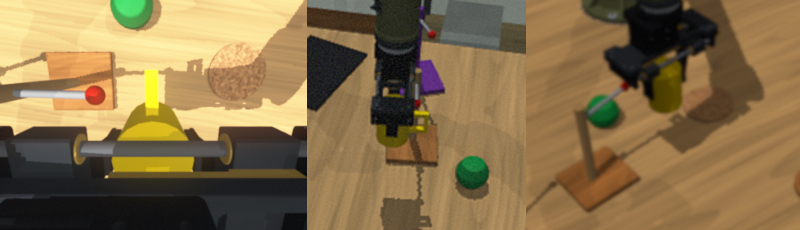

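The wrist view (left panel) shows the ball at (95,95), the peg running left from it, and the handle at (150,90) in line with it. Measure ball, peg and handle in the same camera, in tool coordinates.

Run:
```python
from peg import *
st=state();s=snapshot('wrist');P=cloud(s,st);H,S,V=masks(s,P)
R=np.array(st['eef_rot']);T=(P-st['position'])@R   # tool coords
y=(abs(H-27)<7)&(S>150)
hd=y&(T[...,0]>36)&(T[...,0]<80)&(abs(T[...,1])<20)
Q=T[hd];print('handle',len(Q),np.percentile(Q,1,axis=0),np.percentile(Q,99,axis=0),np.median(Q,0))
top=y&(T[...,2]<-40);Q=T[top];print('top',len(Q),np.percentile(Q,1,axis=0),np.percentile(Q,99,axis=0))
r=((H<6)|(H>174))&(S>150)&(abs(T[...,0]-45)<30)&(T[...,1]<-30)&(T[...,1]>-90)
Q=T[r];print('ball',len(Q),np.percentile(Q,2,axis=0),np.percentile(Q,98,axis=0))
pg=(~r)&(abs(T[...,0]-45)<12)&(T[...,1]<-72)&(T[...,1]>-150)&(abs(T[...,2])<40);Q=T[pg]
if len(Q)>20:
    for a in range(-145,-70,12):
        q=Q[abs(Q[:,1]-a)<6]
        if len(q)>5:print(a,len(q),np.median(q,0),q[:,0].min(),q[:,0].max(),'z top',np.percentile(q[:,2],5))
```

```text
handle 2175 [ 36.3  -6.4 -30. ] [ 66.1   3.3 -26.9] [ 51.8  -1.6 -28.5]
top 13326 [ -8.2 -31.6 -99.7] [ 32.1  58.  -41.5]
ball 1179 [ 38.2 -62.8 -15.8] [ 52.4 -48.6  -8.8]
-145 1494 [  48.1 -144.3   10.2] 36.56998670094653 53.934562686692054 z top -0.1297160296180614
-133 356 [  45.6 -133.1    6.8] 41.221504437333515 49.06974309846381 z top 4.836740219732433
-121 367 [  45.6 -121.     4.1] 41.3092517612051 48.965551498221885 z top 2.24919404765551
-109 391 [  45.6 -109.     1.6] 41.07496717940447 49.091094632179114 z top -0.15044373646893028
-97 408 [ 45.6 -96.9  -0.9] 40.91097572343873 49.025242558416785 z top -2.778763237559261
-85 428 [ 45.5 -84.7  -3.5] 41.02292329867805 48.91863566096573 z top -5.4238131758265675
-73 257 [ 45.4 -75.5  -5.5] 40.92526064193673 48.98988774502277 z top -7.057737485698831
```

Peg lateral is 45.2 mm, loop centre is about 44.7, and the peg is parallel to the tool y axis. The ball is 1 mm above the loop centre, so thread with a 1 mm raise.

Request:
arm_command(rows=[{"hand": 0.03, "dp": [0, -0.012, -0.001], "rot": [0, 0, 0]}, {"hand": 0.03, "dp": [0, -0.028, -0.001], "rot": [0, 0, 0]}, {"hand": 0.03, "dp": [0, -0.045, -0.001], "rot": [0, 0, 0]}, {"hand": 0.03, "dp": [0, -0.06, -0.001], "rot": [0, 0, 0]}, {"hand": 0.03, "dp": [0, -0.07, 0.0], "rot": [0, 0, 0]}])

```text
time_s: 16.12
position: [558.9, -273.5, 183.4]
eef_rot: [[-0.991, -0.131, -0.0], [-0.131, 0.991, -0.0], [0.0, -0.0, -1.0]]
wrist_force: [0.8, 0.1, -0.7]
gripper_width: 62.1
gripper_force: 30.0
```

Request:
arm_command(rows=[{"hand": 0.03, "dp": [0, -0.008, 0.002], "rot": [0, 0, 0]}, {"hand": 0.03, "dp": [0, -0.015, 0.003], "rot": [0, 0, 0]}, {"hand": 0.03, "dp": [0, -0.015, 0.003], "rot": [0, 0, 0]}, {"hand": 0.03, "dp": [0, -0.015, 0.003], "rot": [0, 0, 0]}])

```text
time_s: 16.62
position: [561.2, -286.1, 180.6]
eef_rot: [[-0.991, -0.133, 0.0], [-0.133, 0.991, 0.0], [-0.0, 0.0, -1.0]]
wrist_force: [0.4, -0.2, -0.8]
gripper_width: 62.1
gripper_force: 30.0
```

Run:
```python
from peg import *
st=state();s=snapshot('wrist');P=cloud(s,st);H,S,V=masks(s,P);cv2.imwrite('pics/w6.png',s['frame'])
R=np.array(st['eef_rot']);T=(P-st['position'])@R
r=((H<6)|(H>174))&(S>150)&(abs(T[...,0]-45)<30)&(T[...,1]<100)&(T[...,1]>-90)&(abs(T[...,2])<40)
Q=T[r];print('ball',len(Q),np.percentile(Q,2,axis=0),np.percentile(Q,98,axis=0))
for a in (-35,-25,-15,10,15,20):
    m=(~r)&(abs(T[...,0]-45)<8)&(abs(T[...,1]-a)<4)&(abs(T[...,2])<25);Q=T[m]
    if len(Q)>5: print(a,len(Q),np.median(Q,0))
go(60,186)
```

```text
ball 485 [ 39.1  27.7 -18.9] [ 52.2  35.8 -13.7]
-35 286 [ 45.5 -35.    0.9]
-25 303 [ 45.4 -25.   -0.9]
-15 309 [ 45.4 -15.   -3.1]
10 353 [45.4  9.9 -8.4]
15 350 [45.4 15.  -9.6]
20 470 [ 45.5  21.2 -11.6]
16.725 [ 561.2 -286.   180.7] 62.39286097191145 30.0000054796692 [-0.4 -0.3 -1.7] [ 26.1  17.2  -1.9  89.5   0.6  73.3 121.9]
yaw x_t 187.67615637320463
target [ 561.8 -291.5  180. ] tool delta [ 0.1 -5.5  0.7]
```

View pics/w6.png

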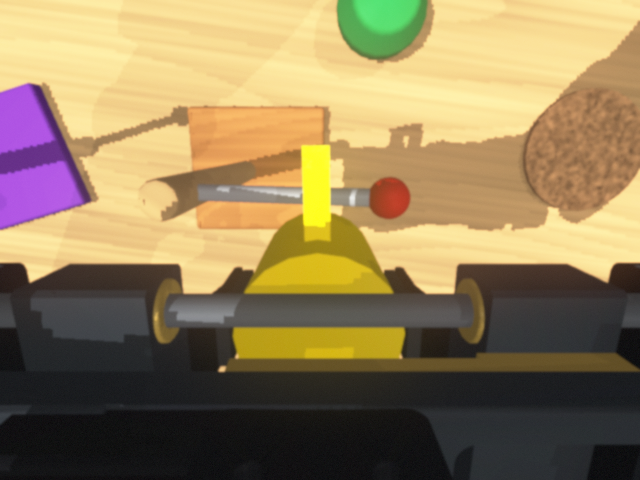

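Threaded: the handle is at (316,185), the ball at (390,198) is beyond it, and the peg passes through to the post at (160,198). Now tilt about the peg, handle up, so the release is gentle.

Request:
arm_command(rows=[{"hand": 0.03, "dp": [0.001, 0, 0.0045], "rot": [0, 0.1, 0]}, {"hand": 0.03, "dp": [0.002, 0, 0.009], "rot": [0, 0.2, 0]}, {"hand": 0.03, "dp": [0.0036, 0, 0.013], "rot": [0, 0.3, 0]}, {"hand": 0.03, "dp": [0.0057, 0, 0.017], "rot": [0, 0.4, 0]}, {"hand": 0.03, "dp": [0.0081, 0, 0.021], "rot": [0, 0.5, 0]}])

```text
time_s: 17.4
position: [553.6, -287.4, 159.8]
eef_rot: [[-0.869, -0.133, -0.477], [-0.117, 0.991, -0.064], [0.481, -0.0, -0.877]]
wrist_force: [0.4, -0.7, -1.1]
gripper_width: 62.3
gripper_force: 30.0
```

Run:
```python
from peg import *
for i in range(3): st=state();s=snapshot('wrist')
print(st['time_s'],st['position'],st['eef_rot'],st['q'],st['wrist_force'],st['gripper_width'])
P=cloud(s,st);H,S,V=masks(s,P)
R=np.array(st['eef_rot']);pos=np.array(st['position'])
L=pos+R@[44.8,0,-5.5];d=L[:2]-post;print('loop',L,'t',d@p,'lat',d@xt)
```

```text
17.5 [ 554.1 -285.4  156.1] [[-0.9 -0.1 -0.5]
 [-0.1  1.  -0.1]
 [ 0.5  0.  -0.9]] [ 17.7  37.2   0.2  69.   12.  100.  115.1] [-0.5  0.  -2.2] 62.5689135863919
loop [ 517.8 -290.5  182.5] t 66.86519878201025 lat -1.737336246003656
```

Request:
arm_command(rows=[{"hand": 0.03, "dp": [-0.002, 0, 0.0035], "rot": [0, 0, 0]}, {"hand": 0.03, "dp": [-0.0038, 0, 0.007], "rot": [0, 0, 0]}, {"hand": 0.03, "dp": [-0.0045, 0, 0.008], "rot": [0, 0, 0]}, {"hand": 0.03, "dp": [-0.0045, 0, 0.008], "rot": [0, 0, 0]}])

```text
time_s: 18.05
position: [552.9, -287.9, 150.8]
eef_rot: [[-0.87, -0.132, -0.475], [-0.116, 0.991, -0.064], [0.479, -0.0, -0.878]]
wrist_force: [0.3, 0.8, -1.0]
gripper_width: 62.3
gripper_force: 30.0
```

Request:
arm_command(rows=[{"hand": 0.03, "dp": [-0.0005, 0, 0.0009], "rot": [0, 0, 0]}, {"hand": 0.03, "dp": [-0.0005, 0, 0.0009], "rot": [0, 0, 0]}, {"hand": 0.03, "dp": [-0.001, 0, 0.0018], "rot": [0, 0, 0]}, {"hand": 0.03, "dp": [-0.001, 0, 0.0018], "rot": [0, 0, 0]}])

```text
time_s: 18.55
position: [553.1, -287.7, 148.2]
eef_rot: [[-0.87, -0.133, -0.475], [-0.117, 0.991, -0.064], [0.48, 0.0, -0.878]]
wrist_force: [0.3, 0.2, -1.4]
gripper_width: 61.8
gripper_force: 30.0
```

Request:
arm_command(rows=[{"hand": 0.03, "dp": [-0.0005, 0, 0.0009], "rot": [0, 0, 0]}, {"hand": 0.03, "dp": [-0.0005, 0, 0.0009], "rot": [0, 0, 0]}, {"hand": 0.03, "dp": [-0.001, 0, 0.0018], "rot": [0, 0, 0]}, {"hand": 0.03, "dp": [-0.001, 0, 0.0018], "rot": [0, 0, 0]}])

```text
time_s: 19.05
position: [553.1, -287.7, 146.2]
eef_rot: [[-0.87, -0.133, -0.475], [-0.117, 0.991, -0.064], [0.479, 0.0, -0.878]]
wrist_force: [0.7, -0.0, -1.1]
gripper_width: 62.4
gripper_force: 30.0
```

Run:
```python
from peg import *
F=[]
for i in range(4): st=state();s=snapshot('wrist');F.append(st['wrist_force'])
print(st['position'],np.mean(F,0))
R=np.array(st['eef_rot']);pos=np.array(st['position'])
L=pos+R@[44.8,0,-5.5];d=L[:2]-post;print('loop',L,'t',d@p,'lat',d@xt)
```

```text
[ 553.1 -287.7  146.3] [ 0.4  0.2 -0.9]
loop [ 516.8 -292.5  172.6] t 64.96867446410128 lat -0.4362421664715869
```

Request:
arm_command(rows=[{"hand": 0.03, "dp": [-0.0005, 0, 0.0009], "rot": [0, 0, 0]}, {"hand": 0.03, "dp": [-0.0005, 0, 0.0009], "rot": [0, 0, 0]}, {"hand": 0.03, "dp": [-0.0008, 0, 0.0015], "rot": [0, 0, 0]}, {"hand": 0.03, "dp": [-0.0008, 0, 0.0015], "rot": [0, 0, 0]}])

```text
time_s: 19.75
position: [553.1, -287.7, 144.8]
eef_rot: [[-0.87, -0.133, -0.475], [-0.116, 0.991, -0.064], [0.479, -0.0, -0.878]]
wrist_force: [0.5, -0.7, -0.0]
gripper_width: 61.8
gripper_force: 30.0
```

Request:
arm_command(rows=[{"hand": 0.03, "dp": [-0.0004, 0, 0.0007], "rot": [0, 0, 0]}, {"hand": 0.03, "dp": [-0.0004, 0, 0.0007], "rot": [0, 0, 0]}, {"hand": 0.03, "dp": [-0.0004, 0, 0.0007], "rot": [0, 0, 0]}])

```text
time_s: 20.12
position: [553.1, -287.8, 144.2]
eef_rot: [[-0.87, -0.133, -0.475], [-0.116, 0.991, -0.064], [0.479, -0.0, -0.878]]
wrist_force: [-0.6, 0.3, 2.3]
gripper_width: 62.6
gripper_force: 30.0
```

Run:
```python
from peg import *
F=[]
for i in range(4): st=state();s=snapshot('side');F.append(st['wrist_force'])
print(st['position'],np.mean(F,0))
```

```text
[ 553.1 -287.8  144.2] [0.  0.  2.9]
```

The peg now carries the mug: the vertical force rose from -1 to +2.9 N. Release and wait.

Request:
arm_command(rows=[{"hand": 0.066, "dp": [0, 0, 0], "rot": [0, 0, 0]}, {"hand": 0.07, "dp": [0, 0, 0], "rot": [0, 0, 0]}, {"hand": 0.075, "dp": [0, 0, 0], "rot": [0, 0, 0]}, {"hand": 0.08, "dp": [0, 0, 0], "rot": [0, 0, 0]}, {"hand": 0.08, "dp": [0, 0, 0], "rot": [0, 0, 0]}])

```text
time_s: 20.95
position: [553.1, -287.7, 143.7]
eef_rot: [[-0.87, -0.133, -0.475], [-0.117, 0.991, -0.064], [0.479, 0.0, -0.878]]
wrist_force: [-0.7, -1.1, 0.4]
gripper_width: 79.0
gripper_force: 0.0
```

Request:
arm_command(rows=[{"hand": 0.08, "dp": [0, 0, 0], "rot": [0, 0, 0]}, {"hand": 0.08, "dp": [0, 0, 0], "rot": [0, 0, 0]}, {"hand": 0.08, "dp": [0, 0, 0], "rot": [0, 0, 0]}, {"hand": 0.08, "dp": [0, 0, 0], "rot": [0, 0, 0]}, {"hand": 0.08, "dp": [0, 0, 0], "rot": [0, 0, 0]}])

```text
time_s: 21.58
position: [553.1, -287.7, 143.8]
eef_rot: [[-0.87, -0.133, -0.475], [-0.117, 0.991, -0.064], [0.479, -0.0, -0.878]]
wrist_force: [-0.2, -0.1, 0.8]
gripper_width: 80.2
gripper_force: 0.0
```

Run:
```python
from peg import *
F=[]
for i in range(3): st=state();s=snapshot('wrist');F.append(st['wrist_force'])
print(st['time_s'],st['position'],np.mean(F,0),st['gripper_width'],st['gripper_force'])
a=cv2.resize(s['frame'],(480,360))
S=snapshot('scene')['frame'];D=snapshot('side')['frame']
cv2.imwrite('pics/m7.png',np.vstack([np.hstack([a,np.zeros((360,320,3),np.uint8)]),np.hstack([cv2.resize(S[200:320,200:330],(400,240)),cv2.resize(D[150:270,280:410],(400,240))])])[:600])
```

```text
21.675 [ 553.1 -287.7  143.8] [-0.2 -0.2  0.6] 79.70948922545274 0.0
```

View pics/m7.png

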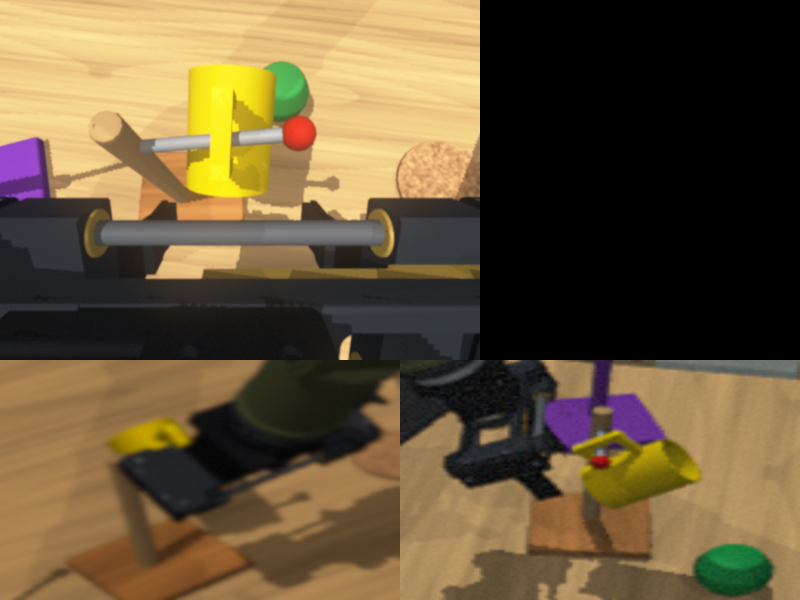

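The pictures show the mug hanging by its handle on the peg, in front of the ball, with its body below and clear of the fingers. Back off along the tool axis and let it settle.

Request:
arm_command(rows=[{"hand": 0.08, "dp": [0, 0, -0.02], "rot": [0, 0, 0]}, {"hand": 0.08, "dp": [0, 0, -0.045], "rot": [0, 0, 0]}, {"hand": 0.08, "dp": [0, 0, -0.07], "rot": [0, 0, 0]}, {"hand": 0.08, "dp": [0, 0, -0.095], "rot": [0, 0, 0]}, {"hand": 0.08, "dp": [0, 0, -0.11], "rot": [0, 0, 0]}])

```text
time_s: 22.45
position: [606.2, -280.5, 241.5]
eef_rot: [[-0.871, -0.133, -0.474], [-0.117, 0.991, -0.064], [0.478, -0.001, -0.878]]
wrist_force: [0.1, 0.2, -0.5]
gripper_width: 80.1
gripper_force: 0.0
```

Request:
arm_command(rows=[{"hand": 0.08, "dp": [0, 0, 0], "rot": [0, 0, 0]}, {"hand": 0.08, "dp": [0, 0, 0], "rot": [0, 0, 0]}, {"hand": 0.08, "dp": [0, 0, 0], "rot": [0, 0, 0]}, {"hand": 0.08, "dp": [0, 0, 0], "rot": [0, 0, 0]}, {"hand": 0.08, "dp": [0, 0, 0], "rot": [0, 0, 0]}])

```text
time_s: 23.08
position: [605.2, -280.7, 240.2]
eef_rot: [[-0.87, -0.133, -0.475], [-0.116, 0.991, -0.064], [0.48, 0.0, -0.877]]
wrist_force: [0.6, 0.4, 0.2]
gripper_width: 80.1
gripper_force: 0.0
```

Request:
arm_command(rows=[{"hand": 0.08, "dp": [0, 0, 0], "rot": [0, 0, 0]}, {"hand": 0.08, "dp": [0, 0, 0], "rot": [0, 0, 0]}, {"hand": 0.08, "dp": [0, 0, 0], "rot": [0, 0, 0]}, {"hand": 0.08, "dp": [0, 0, 0], "rot": [0, 0, 0]}, {"hand": 0.08, "dp": [0, 0, 0], "rot": [0, 0, 0]}])

```text
time_s: 23.7
position: [605.4, -280.7, 240.3]
eef_rot: [[-0.87, -0.133, -0.475], [-0.117, 0.991, -0.064], [0.479, -0.0, -0.878]]
wrist_force: [0.9, 0.0, 0.5]
gripper_width: 79.9
gripper_force: 0.0
```

Request:
arm_command(rows=[{"hand": 0.08, "dp": [0, 0, 0], "rot": [0, 0, 0]}, {"hand": 0.08, "dp": [0, 0, 0], "rot": [0, 0, 0]}, {"hand": 0.08, "dp": [0, 0, 0], "rot": [0, 0, 0]}, {"hand": 0.08, "dp": [0, 0, 0], "rot": [0, 0, 0]}, {"hand": 0.08, "dp": [0, 0, 0], "rot": [0, 0, 0]}])

```text
time_s: 24.32
position: [605.4, -280.7, 240.3]
eef_rot: [[-0.87, -0.133, -0.475], [-0.117, 0.991, -0.064], [0.479, -0.0, -0.878]]
wrist_force: [-0.4, -0.5, 0.7]
gripper_width: 79.8
gripper_force: 0.0
```

Run:
```python
from peg import *
prev=None
for i in range(16):
    s=snapshot('side')
    if i%5: continue
    P=cloud(s);H,S,V=masks(s,P);m=(abs(H-27)<7)&(S>150)&box(P,380,620,-450,-180,60,260)
    v,u=np.nonzero(m);print(len(u),u.mean(),v.mean(),np.median(P[m],0),np.percentile(P[m],2,axis=0),np.percentile(P[m],98,axis=0))
print(state()['time_s'],state()['position'])
```

```text
900 346.1177777777778 208.60777777777778 [ 507.4 -280.1  148.3] [ 467.4 -322.   108. ] [ 550.7 -263.1  194.9]
933 350.38370846730976 208.05680600214362 [ 497.9 -282.9  147.2] [ 452.9 -323.   112.4] [ 541.1 -264.3  196.9]
890 344.44719101123593 208.6247191011236 [ 512.4 -279.   149.3] [ 472.6 -319.3  106.3] [ 554.9 -261.6  193.4]
948 351.1023206751055 207.9061181434599 [ 496.8 -283.8  147.3] [ 450.4 -323.3  111.9] [ 539.8 -263.5  196.8]
25.125 [ 605.4 -280.7  240.3]
```

It is still swinging, so I wait.

Request:
arm_command(rows=[{"hand": 0.08, "dp": [0, 0, 0], "rot": [0, 0, 0]}, {"hand": 0.08, "dp": [0, 0, 0], "rot": [0, 0, 0]}, {"hand": 0.08, "dp": [0, 0, 0], "rot": [0, 0, 0]}, {"hand": 0.08, "dp": [0, 0, 0], "rot": [0, 0, 0]}, {"hand": 0.08, "dp": [0, 0, 0], "rot": [0, 0, 0]}])

```text
time_s: 25.75
position: [605.4, -280.7, 240.3]
eef_rot: [[-0.87, -0.133, -0.475], [-0.117, 0.991, -0.064], [0.479, -0.0, -0.878]]
wrist_force: [-0.4, -0.5, 0.0]
gripper_width: 80.3
gripper_force: 0.0
```

Request:
arm_command(rows=[{"hand": 0.08, "dp": [0, 0, 0], "rot": [0, 0, 0]}, {"hand": 0.08, "dp": [0, 0, 0], "rot": [0, 0, 0]}, {"hand": 0.08, "dp": [0, 0, 0], "rot": [0, 0, 0]}, {"hand": 0.08, "dp": [0, 0, 0], "rot": [0, 0, 0]}, {"hand": 0.08, "dp": [0, 0, 0], "rot": [0, 0, 0]}])

```text
time_s: 26.38
position: [605.4, -280.7, 240.3]
eef_rot: [[-0.87, -0.133, -0.475], [-0.117, 0.991, -0.064], [0.479, -0.0, -0.878]]
wrist_force: [-0.3, -0.0, 0.3]
gripper_width: 80.1
gripper_force: 0.0
```

Request:
arm_command(rows=[{"hand": 0.08, "dp": [0, 0, 0], "rot": [0, 0, 0]}, {"hand": 0.08, "dp": [0, 0, 0], "rot": [0, 0, 0]}, {"hand": 0.08, "dp": [0, 0, 0], "rot": [0, 0, 0]}, {"hand": 0.08, "dp": [0, 0, 0], "rot": [0, 0, 0]}, {"hand": 0.08, "dp": [0, 0, 0], "rot": [0, 0, 0]}])

```text
time_s: 27.0
position: [605.4, -280.7, 240.3]
eef_rot: [[-0.87, -0.133, -0.475], [-0.117, 0.991, -0.064], [0.479, -0.0, -0.878]]
wrist_force: [0.5, 0.7, -0.4]
gripper_width: 80.0
gripper_force: 0.0
```

Request:
arm_command(rows=[{"hand": 0.08, "dp": [0, 0, 0], "rot": [0, 0, 0]}, {"hand": 0.08, "dp": [0, 0, 0], "rot": [0, 0, 0]}, {"hand": 0.08, "dp": [0, 0, 0], "rot": [0, 0, 0]}, {"hand": 0.08, "dp": [0, 0, 0], "rot": [0, 0, 0]}, {"hand": 0.08, "dp": [0, 0, 0], "rot": [0, 0, 0]}])

```text
time_s: 27.62
position: [605.4, -280.7, 240.3]
eef_rot: [[-0.87, -0.133, -0.475], [-0.116, 0.991, -0.064], [0.479, -0.0, -0.878]]
wrist_force: [0.2, 0.4, 0.3]
gripper_width: 80.3
gripper_force: 0.0
```

Request:
arm_command(rows=[{"hand": 0.08, "dp": [0, 0, 0], "rot": [0, 0, 0]}, {"hand": 0.08, "dp": [0, 0, 0], "rot": [0, 0, 0]}, {"hand": 0.08, "dp": [0, 0, 0], "rot": [0, 0, 0]}, {"hand": 0.08, "dp": [0, 0, 0], "rot": [0, 0, 0]}, {"hand": 0.08, "dp": [0, 0, 0], "rot": [0, 0, 0]}])

```text
time_s: 28.25
position: [605.4, -280.7, 240.3]
eef_rot: [[-0.87, -0.133, -0.475], [-0.117, 0.991, -0.064], [0.479, -0.0, -0.878]]
wrist_force: [0.1, -0.6, 0.3]
gripper_width: 80.3
gripper_force: 0.0
```

Request:
arm_command(rows=[{"hand": 0.08, "dp": [0, 0, 0], "rot": [0, 0, 0]}, {"hand": 0.08, "dp": [0, 0, 0], "rot": [0, 0, 0]}, {"hand": 0.08, "dp": [0, 0, 0], "rot": [0, 0, 0]}, {"hand": 0.08, "dp": [0, 0, 0], "rot": [0, 0, 0]}, {"hand": 0.08, "dp": [0, 0, 0], "rot": [0, 0, 0]}])

```text
time_s: 28.88
position: [605.4, -280.7, 240.3]
eef_rot: [[-0.87, -0.133, -0.475], [-0.117, 0.991, -0.064], [0.479, -0.0, -0.878]]
wrist_force: [-0.4, 0.6, -0.1]
gripper_width: 80.0
gripper_force: 0.0
```

Request:
arm_command(rows=[{"hand": 0.08, "dp": [0, 0, 0], "rot": [0, 0, 0]}, {"hand": 0.08, "dp": [0, 0, 0], "rot": [0, 0, 0]}, {"hand": 0.08, "dp": [0, 0, 0], "rot": [0, 0, 0]}, {"hand": 0.08, "dp": [0, 0, 0], "rot": [0, 0, 0]}, {"hand": 0.08, "dp": [0, 0, 0], "rot": [0, 0, 0]}])

```text
time_s: 29.5
position: [605.4, -280.7, 240.4]
eef_rot: [[-0.87, -0.133, -0.475], [-0.117, 0.991, -0.064], [0.479, -0.0, -0.878]]
wrist_force: [0.0, -0.4, -0.0]
gripper_width: 80.4
gripper_force: 0.0
```

Request:
arm_command(rows=[{"hand": 0.08, "dp": [0, 0, 0], "rot": [0, 0, 0]}, {"hand": 0.08, "dp": [0, 0, 0], "rot": [0, 0, 0]}, {"hand": 0.08, "dp": [0, 0, 0], "rot": [0, 0, 0]}, {"hand": 0.08, "dp": [0, 0, 0], "rot": [0, 0, 0]}, {"hand": 0.08, "dp": [0, 0, 0], "rot": [0, 0, 0]}])

```text
time_s: 30.12
position: [605.4, -280.7, 240.3]
eef_rot: [[-0.87, -0.133, -0.475], [-0.117, 0.991, -0.064], [0.479, -0.0, -0.878]]
wrist_force: [0.5, -1.1, -0.1]
gripper_width: 80.1
gripper_force: 0.0
```

```bash
cat > sw.py <<'E'
from peg import *
for i in range(11):
    s=snapshot('side')
    if i%2: continue
    P=cloud(s);H,S,V=masks(s,P);m=(abs(H-27)<7)&(S>150)&box(P,380,620,-450,-180,60,260)
    v,u=np.nonzero(m);print(len(u),round(u.mean(),2),round(v.mean(),2),np.median(P[m],0))
print(state()['time_s'])
E
python3 sw.py
```

```text
934 347.75 208.67 [ 503.6 -282.1  146.9]
929 347.84 208.65 [ 503.1 -282.5  147.1]
926 347.79 208.73 [ 503.5 -282.4  146.7]
931 347.77 208.66 [ 503.4 -282.6  146.9]
929 347.86 208.65 [ 503.3 -282.9  146.9]
930 347.8 208.71 [ 503.1 -282.3  147.3]
30.675
```

It is at rest, about 60 mm along the peg. Hand in.

```bash
python3 -c "
from plant import job_done
print(job_done())"
```

```text
the job is handed in; nothing more can be done
None
```

The yellow mug was set down on the coaster and released, then hung by its handle on the wooden stand's peg, where it was at rest with the gripper clear of it when I handed the job in at about 31 s; no verdict came back, and the arm never went near the toys, the remote or the blue mug after the lift-out, though I did not re-measure them.

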